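# Put the cordless mouse away and close the case

## Robot

A 7-joint arm with a two-finger parallel gripper is mounted at the origin on the work surface. World frame = base frame: x ahead of the robot, y to its left, z up, the work surface at z = 0. Lengths are in m, angles in rad, forces in N, time in s.
With the tool pointing down it reaches from about 0.35 to 0.9 m from the base axis. Payload 8.1 kg.
Tool frame: the origin (TCP) lies at the very end of the fingers, on their centre line; the grasp point (between the pads) lies 19 mm behind it (arm.tcp_to_grasp is the z of the grasp point in the tool frame, in m); z points along the fingers, y is the line along which they close (so a half turn about z gives the same grasp; the last joint's range is limited). The gripper opens to 92 mm and grips with 3 to 60 N. Pads are 19 mm wide; open, the fingers measure 130 mm over their backs; the gripper's body (75 mm by 190 mm) begins 47 mm behind the grasp point.
Start: joints at [-1.38, 0.434, 0.025, 1.573, -0.012, 1.134, -0.075], TCP at [0.181, 0.598, 0.227] pointing down, gripper open.
Joint ranges: [-2.62, 2.62], [-0.44, 2.09], [-1.27, 1.32], [0.08, 2.57], [-1.32, 4.46], [0.12, 2], [-2.74, 2.74]. Speed limits (rad/s): [2.22, 2.22, 3.01, 3.01, 3.14, 3.14, 3.14].

## Interface

Orientations are given as a rotation vector (axis times angle).
In Python, from cell import readout, vision, sign_off, arm gives the robot as it stands. The module is installed in compiled form; this text tells all that it offers.
- The arm moves only by the shell command python3 -m creep 'ROWS' [FORCE]. ROWS is JSON, a list of rows, each a list of 5 numbers: the shift along the tool's x, y, z in units of 4 cm (1.0 is 4 cm), then the turn about the tool's z in units of 4 degrees (1.0 is 4 degrees), then the opening, from 0 (shut) to 1 (fully open). A call has 1 to 12 rows; each row shifts and turns the commanded pose from where the row before left it, along the tool's axes as they then stand; what a row does not reach is not made up. A row lasts 1/8 s, in which the tool goes at most 62.5 mm and 10.7 degrees, less where a joint would pass 70% of its speed; a pose out of reach is approached as far as the arm can. A call with a number of a shift or a turn outside -1 to 1 is refused whole. A call with a gripper value outside its range is refused whole. The fingers move at their own pace and stop on an object; FORCE is the grip in N (left out, the last holds). Time passes only in rows, so rows that do not move let the fingers close. It gives the time, the measured TCP pose, the force, the opening and the grip force at its end, in the units of the state.
- readout.observe(): the state, without advancing time (a new reading comes with each control period).
- vision.get_image(name): name is "scene" or "top" or "wrist"; returns a dict with "pixels" (420x560x3 uint8, blue, green, red), "z_map" (420x560 float32, m along the optical axis (not along the pixel's ray), 0 where there is no reading), "camera_matrix" (3x3 intrinsics, pixels), "position" and "rotation" of the camera in the world. Camera axes: x right, y up, looking along -z (the intrinsics and any distortion apply to the point x, -y, -z); pixel columns grow to the right and rows downward; lengths in m; the calibration is good to about 2 mm. A picture is of the moment at which its call begins.
- sign_off(): hands the job in; it is judged then, once.
The state is a dict: "clock": time; "joints": joint angles; "dq": joint speeds; "joint_efforts": joint torques, N m; "position": TCP position; "ee_rot": TCP orientation; "force": force on the tool from outside, world axes, zero at the start; "ft_torque": the same for the moment, N m; "width": opening from 0.0 (shut) to 1.0 (fully open); "gripper_force": force on a finger pad.
Only numpy, scipy, OpenCV 4.12 (cv2) and the standard library are available. Lean on these libraries where they do the work, as an engineer would, in place of code of your own. Each camera call takes 0.05 s, during which the arm holds its last target. There are 200 camera calls.

## Task

Put the black mouse with the orange lights away: set it down (do not drop it) flat on its base, centred in the glowing outline on the floor of the open case and lying lengthwise along it. Then lower the case's hinged clear lid gently (the red bar is its handle) until it is fully closed, never letting it fall shut. Leave the white mouse, the keyboard and the drink can where they are.

Things in the scene. Friction and masses are not known exactly. Their poses are not given: they have to be found in the camera images.
- mouse: the mouse to put away: black cordless mouse with orange wheel, orange stripes along its sides and an orange diamond on its back, 110 mm long (its x axis points to the nose with the wheel), 56 mm wide (y) with upright sides up to 30 mm, 39 mm high, 0.1 kg or so. Origin: centre of its underside. It stands on the mat.
- other_mouse: bystander: a mouse of the same shape, white with blue lights. Origin: centre of its underside. The two mice may lie in either order on the mat.
- case: open-topped black box fixed to the desk, 160 mm deep (x), 220 wide (y), 60 high, walls and floor 5 mm. Origin: centre of its underside; x points from its front (red light strip) to the far, hinged side. On its floor: a glowing cyan outline, 88 mm (x) by 148 mm (y) inside, and at y = -83 mm a fixed receiver block, 60 x 30 mm, 24 mm high.
- case_pad (a point): centre of the glowing cyan outline, on the case's floor, 6 mm above the desk and 24 mm to +y of the case's centre; the mouse lies with its length along the case's y, nose either way. Same axes as the case.
- lid (a joint): angle (rad) of the case's clear lid with grey frame (160 x 220 mm, 6 mm thick, about 0.3 kg): 0 = fully closed on the case's rim, 1.57 = upright, 1.75 = open stop. It starts standing open; light hinge friction holds it only above about 1.4 rad, below that it falls shut unless held.
- lid_bar (a point): middle of the lid's red grab bar: round, 12 mm thick, 100 mm clear length along the case's y, 40 mm out from the lid's free edge in the lid's plane, between two side arms (34 mm gap to the lid's edge), 200 mm from the hinge axis. It is on top when the lid is open; closed, it sticks out in front of the case 63 mm above the desk.
- lid_hinge (a point): middle of the lid's hinge axis, which runs along the case's y, above the case's far wall, 63 mm above the desk.
- keyboard: bystander: compact keyboard 110 x 300 mm, 32 mm high, red rim light. Origin: centre of its underside.
- can: bystander: standing red drink can, 58 mm across, 150 mm high. Origin: centre of its underside.

How it is judged:
By the outcome, as a careful person would: the job done as asked, in the order asked, and still so for the second after the job is handed in, with the robot touching nothing.
It also fails if it takes over 61 s, if anything falls off the work surface, if the arm or the gripper's body presses on something with over 40 N, if the wrist force passes 120 N, or if a joint passes its speed limit or range.

## Working session

There is one attempt and no reset: what is moved stays moved. The work goes in short steps, Python scripts to look and compute and a shell command to move; the robot and the scene stay as the last step left them, time stands still between calls to the robot, and variables do not carry over. Pictures are saved under pics/ and viewed, at most 10 in all, crops included, and the job is handed in when it is done.

```bash
mkdir -p pics
python3 - <<'E'
from cell import readout, vision, arm
import cv2,numpy as np
s=readout.observe()
for k in s: print(k,np.round(s[k],3))
print(arm.tcp_to_grasp)
a=[]
for n in("scene","top"):
    g=vision.get_image(n);np.savez(f"{n}0.npz",**g);a.append(g["pixels"])
    print(n,g["position"],g["rotation"],g["camera_matrix"])
    cv2.imwrite(f"pics/{n}0.png",g["pixels"])
E
```

```text
clock 0.0
joints [-1.38   0.435  0.025  1.574 -0.012  1.134 -0.075]
dq [-0.    -0.    -0.     0.001 -0.002 -0.001  0.   ]
joint_efforts [ 0.0000e+00 -6.6785e+01  9.8500e-01 -3.1446e+01 -6.1000e-02  4.3000e-02
  0.0000e+00]
position [0.181 0.598 0.226]
ee_rot [-4.600e-01 -3.108e+00  2.000e-03]
force [-0.16  -0.026 -0.413]
ft_torque [-0.007  0.014  0.068]
gripper_force 0.0
width 0.998
-0.0188
scene [1.04384972 0.47785234 0.99494732] [0.30471086 0.69333134 2.22254659] [[479.66202508   0.         285.29213605]
 [  0.         479.66202508 204.45060639]
 [  0.           0.           1.        ]]
top [0.49624283 0.04263031 1.26215182] [ 0.03405759 -0.05687194 -1.58041621] [[414.66840345   0.         278.80647972]
 [  0.         414.66840345 202.7500063 ]
 [  0.           0.           1.        ]]
```

View pics/scene0.png

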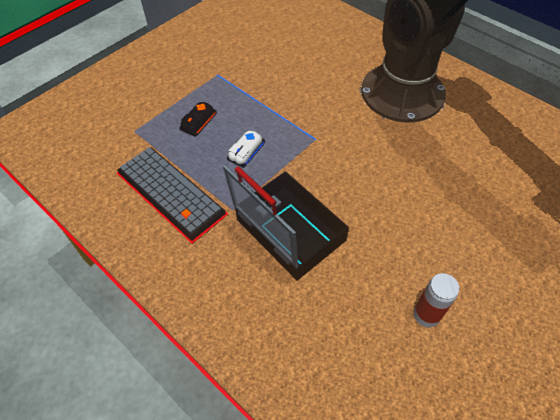

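View pics/top0.png

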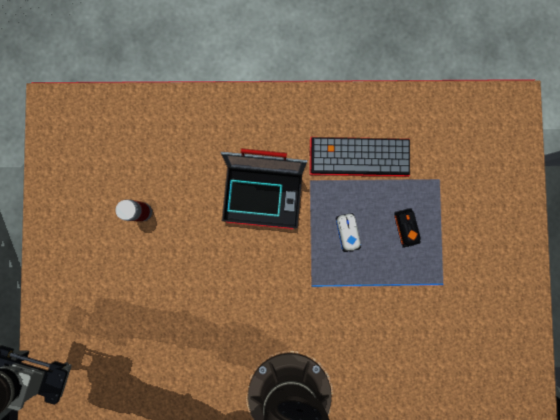

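Scene view: black mouse at (198,118), white at (246,148), case at (292,225) with the red bar at (256,188), can at (437,300). Top view: black mouse at (408,228) with its wheel end up (+x), white mouse at (348,233), cyan outline at (255,198), and the red bar at (264,154), so the lid leans away from the robot.

```bash
cat > h.py <<'E'
import numpy as np, cv2
from scipy.spatial.transform import Rotation as R
def load(n): return dict(np.load(n))
def rays(g,uv):
    K=g["camera_matrix"]; uv=np.asarray(uv,float).reshape(-1,2)
    d=np.c_[(uv[:,0]-K[0,2])/K[0,0],-(uv[:,1]-K[1,2])/K[1,1],-np.ones(len(uv))]
    return d@R.from_rotvec(g["rotation"]).as_matrix().T if g["rotation"].ndim==1 else d@g["rotation"].T
def plane(g,uv,z):
    d=rays(g,uv); return g["position"]+d*((z-g["position"][2])/d[:,2])[:,None]
def cloud(g):
    h,w=g["z_map"].shape; v,u=np.mgrid[:h,:w]
    P=g["position"]+rays(g,np.c_[u.ravel(),v.ravel()])*g["z_map"].reshape(-1,1)
    P[g["z_map"].ravel()==0]=np.nan; return P.reshape(h,w,3)
def tri(g1,p1,g2,p2):
    a,b=rays(g1,[p1])[0],rays(g2,[p2])[0]; a/=np.linalg.norm(a);b/=np.linalg.norm(b)
    s=np.linalg.lstsq(np.c_[a,-b],g2["position"]-g1["position"],rcond=None)[0]
    q1=g1["position"]+s[0]*a;q2=g2["position"]+s[1]*b
    return (q1+q2)/2,np.linalg.norm(q1-q2)
def mask(g,lo,hi,box=None):
    m=cv2.inRange(cv2.cvtColor(g["pixels"],cv2.COLOR_BGR2HSV),np.array(lo),np.array(hi))
    if box: k=np.zeros_like(m);x0,y0,x1,y1=box;k[y0:y1,x0:x1]=1;m=m*k
    return m
def blobs(m,amin=6):
    n,l,s,c=cv2.connectedComponentsWithStats(m,connectivity=8)
    return [(s[i,4],c[i],l==i) for i in np.argsort(-s[:,4]) if i and s[i,4]>=amin]
E
python3 - <<'E'
from h import *
np.set_printoptions(precision=4,suppress=True)
S,T=load("scene0.npz"),load("top0.npz")
cs,ct=cloud(S),cloud(T)
bx={"S":(175,95,222,142),"T":(390,200,430,255)}
for nm,g,c in(("S",S,cs),("T",T,ct)):
    print(nm,"orange")
    for a,p,l in blobs(mask(g,(3,120,120),(22,255,255),bx[nm]),4)[:5]: print(a,p,np.nanmedian(c[l],0))
    print(" cyan")
    m=mask(g,(82,120,90),(98,255,255),(225,170,350,280) if nm=="S" else (220,170,305,230))
    P=c[m>0];print(len(P),np.nanmedian(P[:,2]))
    v,u=np.nonzero(m);Q=plane(g,np.c_[u,v],.006);print(cv2.minAreaRect(Q[:,:2].astype(np.float32)*1000))
    print(" red bar")
    m=mask(g,(0,140,70),(5,255,255),(225,155,280,215) if nm=="S" else (235,145,295,162))|mask(g,(174,140,70),(180,255,255),(225,155,280,215) if nm=="S" else (235,145,295,162))
    for a,p,l in blobs(m)[:3]:
        v,u=np.nonzero(l);P=c[l];print(a,p,u.min(),u.max(),v.min(),v.max(),np.nanmedian(P,0),np.nanpercentile(P,[3,97],axis=0).ravel())
    # objects by height
    for lab,x0,x1,y0,y1,z0,z1 in(("mouse",.3,.62,-.45,-.25,.012,.05),("caserim",.35,.75,-.06,.27,.05,.068),("table",.3,.5,.15,.3,-.05,.05),("can",.3,.7,.4,.6,.1,.2)):
        k=(c[...,0]>x0)&(c[...,0]<x1)&(c[...,1]>y0)&(c[...,1]<y1)&(c[...,2]>z0)&(c[...,2]<z1)
        if lab=="mouse":
            for a,p,l in blobs(k.astype(np.uint8),20)[:3]:
                print(lab,a,p,cv2.minAreaRect(c[l][:,:2].astype(np.float32)*1000),np.nanmax(c[l][:,2]))
        else:
            P=c[k]; print(lab,len(P), np.nanmedian(P[:,2]) if len(P) else 0, cv2.minAreaRect(P[:,:2].astype(np.float32)*1000) if len(P) else 0)
    k=(c[...,0]>.4)&(c[...,0]<.85)&(c[...,1]>-.06)&(c[...,1]<.27)&(c[...,2]>.08)&(c[...,2]<.3)
    P=c[k];print("lid",len(P),P.min(0),P.max(0))
    for z in np.arange(.08,.28,.02):
        q=P[abs(P[:,2]-z)<.01]
        if len(q)>5: print(round(z,2),len(q),np.percentile(q[:,0],[5,50,95]),np.percentile(q[:,1],[5,95]))
E
```

```text
S orange
50 [178.46  97.32] [ 0.4662 -0.4781  0.0026]
50 [200.62 106.6 ] [ 0.471  -0.3675  0.0412]
38 [205.5 122.5] [ 0.4869 -0.3343  0.013 ]
11 [189.4545 119.1818] [ 0.5238 -0.3542  0.0394]
 cyan
201 0.00738160877158911
((584.3604736328125, 89.6741714477539), (141.50794982910156, 97.32386779785156), 83.7183837890625)
 red bar
336 [256.9911 188.0149] 235 276 167 214 [0.6808 0.0766 0.2683] [0.6716 0.0137 0.237  0.6879 0.1209 0.2716]
10 [239.6 179.3] 239 241 177 181 [0.672  0.0151 0.2341] [0.6711 0.0122 0.226  0.6735 0.0171 0.2409]
8 [225.875 213.125] 225 227 212 214 [ 0.6603 -0.0713  0.0098] [ 0.6564 -0.0742  0.0078  0.6628 -0.0671  0.0161]
mouse 680 [196.9074 117.625 ] ((492.5196838378906, -358.5106201171875), (112.87825012207031, 56.79399108886719), 11.649088859558105) 0.04590338098325186
caserim 900 0.06036478623339847 ((588.2797241210938, 74.13117980957031), (224.2559814453125, 170.59938049316406), 83.86094665527344)
table 4070 0.0015859822627048992 ((399.99456787109375, 224.99435424804688), (199.99798583984375, 149.9801788330078), 0.00798843614757061)
can 991 0.1495045648649529 (
[... 1398 characters left out ...]
70312), 0.03992209583520889)
can 467 0.148926660286552 ((546.7098388671875, 434.834228515625), (55.04935836791992, 55.1795539855957), 42.68342590332031)
lid 1352 [ 0.6504 -0.0432  0.0803] [0.6878 0.1748 0.2732]
0.08 55 [0.6511 0.6615 0.6716] [-0.0312  0.1546]
0.1 115 [0.6529 0.6636 0.6735] [-0.0278  0.163 ]
0.12 127 [0.6539 0.6657 0.6752] [-0.0302  0.1656]
0.14 123 [0.6554 0.6657 0.6763] [-0.03   0.163]
0.16 135 [0.6564 0.6674 0.6776] [-0.0322  0.1624]
0.18 143 [0.6578 0.6696 0.6791] [-0.0302  0.1644]
0.2 139 [0.6593 0.6699 0.6806] [-0.0322  0.1636]
0.22 282 [0.6615 0.6726 0.6836] [-0.0325  0.1622]
0.24 10 [0.666  0.6777 0.6792] [0.0108 0.12  ]
0.26 192 [0.6677 0.6766 0.6848] [0.0141 0.1156]
```

```bash
cat >> h.py <<'E'
def to(x,y,z=None,yaw=None):
    """units to go from here (translate first, then turn); yaw = wanted angle of tool y, deg"""
    from cell import readout
    s=readout.observe(); M=R.from_rotvec(s["ee_rot"]).as_matrix(); p=np.array(s["position"])
    d=M.T@(np.array([x,y,p[2] if z is None else z])-p)/.04
    y0=np.degrees(np.arctan2(M[1,1],M[0,1])); t=0 if yaw is None else -((yaw-y0+180)%360-180)/4
    print("t %.2f pos %s yaw %.2f j7 %.2f | units xyz %s turn %.2f"%(s["clock"],np.round(p,4),y0,s["joints"][6],np.round(d,2),t))
E
python3 -m creep '[[-0.88,-0.8,0,0,1],[-0.88,-0.8,0,0,1],[-0.88,-0.8,0,0,1],[-0.88,-0.8,0,0,1],[-0.88,-0.8,0,0,1],[-0.88,-0.8,0,0,1],[-0.88,-0.8,0,0,1],[-0.88,-0.8,0,0,1],[-0.88,-0.8,0,0,1],[-0.88,-0.8,0,0,1],[-0.88,-0.8,0,0,1]]'
python3 -c "
from h import *
to(.492,-.3595,.14,-78)"
```

```text
clock: 1.48
position: [0.4501, 0.1478, 0.2267]
ee_rot: [-0.46, -3.108, -0.0]
force: [0.4, 0.1, -0.5]
width: 1.003
gripper_force: 0.0
t 1.48 pos [0.4501 0.1478 0.2267] yaw 73.17 j7 0.92 | units xyz [ -4.67 -11.84   2.16] turn 37.79
```

```bash
python3 -m creep '[[-0.39,-0.98,0,0,1],[-0.39,-0.98,0,0,1],[-0.39,-0.98,0,0,1],[-0.39,-0.98,0,0,1],[-0.39,-0.98,0,0,1],[-0.39,-0.98,0,0,1],[-0.39,-0.98,0,0,1],[-0.39,-0.98,0,0,1],[-0.39,-0.98,0,0,1],[-0.39,-0.98,0,0,1],[-0.39,-0.98,0,0,1],[-0.39,-0.98,0,0,1]]' >/dev/null
python3 -m creep '[[0,0,0,1,1],[0,0,0,1,1],[0,0,0,1,1],[0,0,0,1,1],[0,0,0,1,1],[0,0,0,1,1],[0,0,0,1,1],[0,0,0,1,1],[0,0,0,1,1],[0,0,0,1,1],[0,0,0,1,1],[0,0,0,1,1]]' >/dev/null
python3 -m creep '[[0,0,0.08,1,1],[0,0,0.08,1,1],[0,0,0.08,1,1],[0,0,0.08,1,1],[0,0,0.08,1,1],[0,0,0.08,1,1],[0,0,0.08,1,1],[0,0,0.08,1,1],[0,0,0.08,1,1],[0,0,0.08,1,1],[0,0,0.08,1,1],[0,0,0.08,1,1]]' >/dev/null
python3 -m creep '[[0,0,0.08,1,1],[0,0,0.08,1,1],[0,0,0.08,1,1],[0,0,0.08,1,1],[0,0,0.08,1,1],[0,0,0.08,1,1],[0,0,0.08,1,1],[0,0,0.08,1,1],[0,0,0.08,1,1],[0,0,0.08,1,1],[0,0,0.08,1,1],[0,0,0.08,1,1]]'
python3 - <<'E'
from h import *
to(.492,-.3595,.14,-78)
from cell import vision
a=[]
for n in("scene","wrist"):
    g=vision.get_image(n);np.savez(f"{n}1.npz",**g);a.append(g)
g=a[1]; c=cloud(g)
print(g["position"])
k=(c[...,2]>.012)&(c[...,2]<.05)&(abs(c[...,0]-.492)<.09)&(abs(c[...,1]+.36)<.06)
for A,p,l in blobs(k.astype(np.uint8),200)[:2]: print(A,p,cv2.minAreaRect(c[l][:,:2].astype(np.float32)*1000),np.nanmax(c[l][:,2]))
for A,p,l in blobs(mask(g,(3,120,120),(22,255,255)),60)[:5]: print(A,p,np.nanmedian(c[l],0))
cv2.imwrite("pics/1.png",np.vstack([cv2.resize(x["pixels"],(400,300)) for x in a]))
E
```

```text
clock: 7.48
position: [0.4925, -0.3549, 0.1494]
ee_rot: [-3.098, -0.52, 0.001]
force: [-0.4, -0.1, -0.4]
width: 1.003
gripper_force: 0.0
t 7.47 pos [ 0.4925 -0.3549  0.1494] yaw -70.95 j7 -0.01 | units xyz [-0.05  0.1   0.23] turn 1.76
[ 0.5603069  -0.33143204  0.30706455]
6780 [286.2300885  200.52359882] ((492.9494323730469, -361.9542541503906), (109.30754852294922, 56.93535232543945), 13.084176063537598) 0.041633737739401266
25580 [490.24065676 117.62928069] [ 6.34494362e-01 -5.19567536e-01 -1.95375429e-04]
636 [283.81761006 234.77044025] [ 0.47071855 -0.36706446  0.03960509]
552 [369.28442029 325.47282609] [ 3.87742781e-01 -4.94666239e-01 -2.66786174e-05]
180 [264.57222222   6.07222222] [ 6.44483404e-01 -2.90629366e-01  2.63475676e-04]
141 [290.65248227 173.85106383] [ 0.5234558  -0.35488532  0.03828298]
```

View pics/1.png

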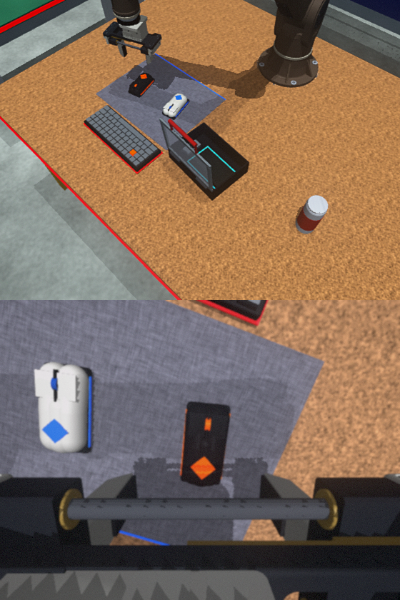

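Scene crop (top) and wrist (bottom): the gripper hovers over the black mouse (wrist, about (203,443)), fingers on either side. The white mouse is well clear at (65,405). The gripper's wide body lies along the closing line.

```bash
python3 -m creep '[[-0.05,0.14,0.3,0.9,1],[0,0,0.5,0.75,1],[0,0,0.6,0,1],[0,0,0.6,0,1]]' >/dev/null
python3 -c "
from h import *
to(.4925,-.3605,.009,-77.5)"
```

```text
t 8.07 pos [ 0.4921 -0.361   0.0677] yaw -77.51 j7 -0.03 | units xyz [ 0.01 -0.01  1.47] turn -0.00
```

```bash
python3 -m creep '[[0,0,0.5,0,1],[0,0,0.5,0,1],[0,0,0.35,0,1],[0,0,0.1,0,1],[0,0,0,0,0.5],[0,0,0,0,0.5],[0,0,0,0,0.5],[0,0,0,0,0.5],[0,0,0,0,0.5],[0,0,0,0,0.5]]' 12
python3 -m creep '[[0,0,-0.3,0,0.5],[0,0,-0.5,0,0.5],[0,0,-0.7,0,0.5],[0,0,-0.7,0,0.5],[0,0,0,0,0.5]]'
python3 -c "
from h import *
to(.4925,-.3605,.009,-77.5)"
```

```text
clock: 9.32
position: [0.4927, -0.3614, 0.0122]
ee_rot: [3.122, 0.344, 0.001]
force: [0.0, 1.2, 5.1]
width: 0.612
gripper_force: 12.0
clock: 9.95
position: [0.4934, -0.3625, 0.1031]
ee_rot: [3.12, 0.343, 0.005]
force: [0.6, -0.2, -0.1]
width: 0.605
gripper_force: 12.0
t 9.95 pos [ 0.4934 -0.3625  0.1031] yaw -77.45 j7 -0.06 | units xyz [-0.02 -0.06  2.35] turn 0.01
```

```bash
python3 -c "
from h import *
to(.47,.095,.2,-6.15)"
```

```text
t 9.95 pos [ 0.4934 -0.3625  0.1031] yaw -77.45 j7 -0.06 | units xyz [  1.92 -11.28  -2.45] turn -17.82
```

```bash
python3 -m creep '[[0.16,-0.5,-0.4,0,0.5],[0.16,-0.94,-0.4,0,0.5],[0.16,-0.98,-0.4,0,0.5],[0.16,-0.98,-0.4,0,0.5],[0.16,-0.98,-0.3,0,0.5],[0.16,-0.98,-0.3,0,0.5],[0.16,-0.98,-0.3,0,0.5],[0.16,-0.98,0,0,0.5],[0.16,-0.98,0,0,0.5],[0.16,-0.98,0,0,0.5],[0.16,-0.98,0,0,0.5],[0.16,-0.98,0,0,0.5]]' >/dev/null
python3 -m creep '[[0,0,0,-0.9,0.5],[0,0,0,-0.9,0.5],[0,0,0,-0.9,0.5],[0,0,0,-0.9,0.5],[0,0,0,-0.9,0.5],[0,0,0,-0.9,0.5],[0,0,0,-0.9,0.5],[0,0,0,-0.9,0.5],[0,0,0,-0.9,0.5],[0,0,0,-0.9,0.5]]' >/dev/null
python3 -m creep '[[0,0,0,-0.9,0.5],[0,0,0,-0.9,0.5],[0,0,0,-0.9,0.5],[0,0,0,-0.9,0.5],[0,0,0,-0.9,0.5],[0,0,0,-0.9,0.5],[0,0,0,-0.9,0.5],[0,0,0,-0.9,0.5],[0,0,0,-0.9,0.5],[0,0,0,-0.6,0.5],[0,0,0,0,0.5]]'
python3 - <<'E'
from h import *
np.set_printoptions(precision=4,suppress=True)
to(.5645,.10,.1,-6.15)
from cell import vision
a=[]
for n in("scene","wrist"):
    g=vision.get_image(n);np.savez(f"{n}2.npz",**g);a.append(g)
g=a[1]; c=cloud(g); print(g["position"])
m=mask(g,(82,120,90),(98,255,255));v,u=np.nonzero(m)
if len(u):
    print(len(u),np.nanmedian(c[m>0],0),cv2.minAreaRect(plane(g,np.c_[u,v],.006)[:,:2].astype(np.float32)*1000))
for g in a:
    c=cloud(g)
    for A,p,l in blobs(mask(g,(3,120,120),(22,255,255)),8)[:9]:
        q=np.nanmedian(c[l],0)
        if q[2]>.03: print(A,p,q)
cv2.imwrite("pics/2.png",np.vstack([cv2.resize(x["pixels"],(400,300)) for x in a]))
E
```

```text
clock: 14.08
position: [0.4695, 0.0942, 0.1999]
ee_rot: [-2.347, -2.088, 0.0]
force: [0.6, -0.6, -1.0]
width: 0.606
gripper_force: 12.0
t 14.07 pos [0.4695 0.0942 0.1999] yaw -6.66 j7 -0.09 | units xyz [0.42 2.34 2.5 ] turn -0.13
[0.4779 0.1655 0.3581]
2334 [0.6059 0.0881 0.0059] ((587.1163940429688, 99.17719268798828), (158.18255615234375, 99.24984741210938), 83.69524383544922)
64 [185.6562 213.1406] [ 0.7338 -0.1301  0.0331]
30 [332.7667 167.3667] [0.4996 0.1176 0.1999]
20 [344.85 153.8 ] [0.4737 0.1271 0.2276]
1561 [277.5074 324.9686] [0.4681 0.0755 0.2272]
548 [276.9745 216.4398] [0.4729 0.1271 0.2261]
264 [159.9394 288.428 ] [0.4436 0.1294 0.2852]
174 [396.0747 293.2471] [0.5026 0.1213 0.2859]
```

View pics/2.png

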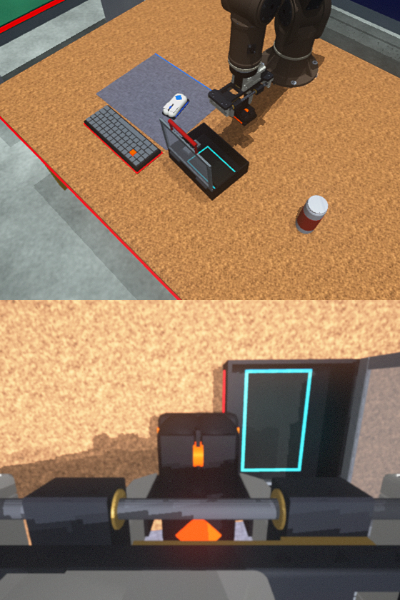

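The black mouse is held nose away (wrist picture: wheel at (197,455), diamond at (198,528)), with the case and outline to its right at (275,420). The lid clears the gripper.

```bash
python3 -m creep '[[0.1,0.4,0.2,-0.13,0.5],[0.1,0.6,0.5,0,0.5],[0.1,0.6,0.5,0,0.5],[0.1,0.6,0.5,0,0.5],[0,0.15,0.3,0,0.5],[0,0,0,0,0.5]]' >/dev/null
python3 - <<'E'
from h import *
np.set_printoptions(precision=4,suppress=True)
to(.5653,.0986,.0182,-6.2)
from cell import vision
g=vision.get_image("wrist");np.savez("wrist3.npz",**g); c=cloud(g)
o=np.array([.5865,.0988]);ex=np.array([.994,-.108]);ey=np.array([.108,.994])
q=np.dstack([(c[...,:2]-o)@ex,(c[...,:2]-o)@ey,c[...,2]])
for z in(.058,.075,.085,.095,.11,.13):
    k=(abs(q[...,2]-z)<.004)&(q[...,0]>.06)&(q[...,0]<.13)&(abs(q[...,1])<.1); print("far",z,k.sum(),np.percentile(q[k][:,0],[2,10,50,90])if k.sum()>5 else"")
k=(abs(q[...,2]-.058)<.005)&(q[...,0]<-.05)&(q[...,0]>-.12)&(abs(q[...,1])<.12);print("front",k.sum(),np.percentile(q[k][:,0],[2,50,98]) if k.sum() else "")
m=mask(g,(82,120,90),(98,255,255));v,u=np.nonzero(m);print(cv2.minAreaRect(plane(g,np.c_[u,v],.006)[:,:2].astype(np.float32)*1000))
m=mask(g,(3,120,120),(22,255,255))
for A,p,l in blobs(m,80)[:5]:print(A,p,np.nanmedian(c[l],0))
cv2.imwrite("pics/3.png",g["pixels"])
E
```

```text
t 14.93 pos [0.5641 0.0996 0.1191] yaw -6.17 j7 0.11 | units xyz [-0.02  0.04  2.52] turn 0.01
far 0.058 1575 [0.0626 0.0728 0.076  0.0784]
far 0.075 1219 [0.0777 0.0781 0.0786 0.0794]
far 0.085 1245 [0.0787 0.079  0.0797 0.0802]
far 0.095 1399 [0.0794 0.0798 0.0804 0.081 ]
far 0.11 1715 [0.0803 0.0808 0.0814 0.0821]
far 0.13 2379 [0.0817 0.0821 0.0828 0.0836]
front 1862 [-0.0792 -0.0753 -0.0531]
((589.6077880859375, 118.74435424804688), (117.02796936035156, 98.08809661865234), 83.82433319091797)
1731 [277.6049 326.3807] [0.5633 0.0817 0.1465]
512 [276.9746 216.5371] [0.5672 0.1322 0.1449]
306 [161.0948 286.951 ] [0.538  0.1348 0.2037]
268 [153.6567 204.5   ] [0.4532 0.1128 0.0002]
210 [124.4619 198.381 ] [0.4306 0.1208 0.0002]
```

View pics/3.png

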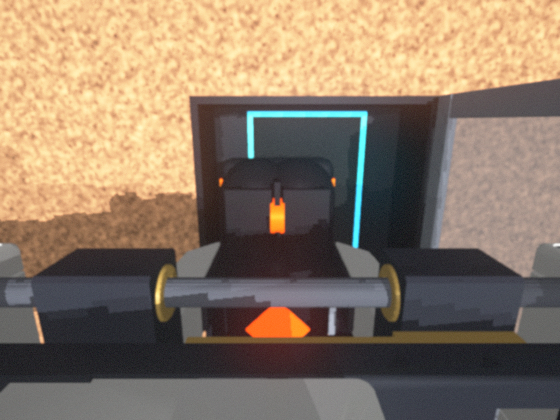

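Wrist view: the mouse hangs over the case with the outline's corners at (250,115) and (365,115). The fingers sit inside the walls (inner front at x≈205, lid face at x≈440).

```bash
python3 -m creep '[[-0.02,0.04,0.4,0,0.5],[0,0,0.5,0,0.5],[0,0,0.5,0,0.5],[0,0,0.4,0,0.5],[0,0,0.3,0,0.5],[0,0,0.2,0,0.5],[0,0,0.05,0,0.5],[0,0,0.03,0,0.5],[0,0,0,0,0.5]]'
python3 -c "
from h import *
to(.5653,.0986,.0182,-6.2)"
```

```text
clock: 16.1
position: [0.5666, 0.0991, 0.0251]
ee_rot: [2.337, 2.1, 0.001]
force: [0.5, 0.1, -1.0]
width: 0.607
gripper_force: 12.0
t 16.10 pos [0.5666 0.0991 0.0251] yaw -6.12 j7 0.21 | units xyz [-0.02 -0.03  0.17] turn 0.02
```

```bash
python3 -m creep '[[-0.01,-0.03,0.05,0,0.5],[0,0,0.05,0,0.5],[0,0,0.03,0,0.5],[0,0,0.02,0,0.5],[0,0,0.01,0,0.5]]'; python3 -m creep '[[0,0,0.02,0,0.5],[0,0,0,0,0.5]]'
```

```text
clock: 16.73
position: [0.5652, 0.0988, 0.0183]
ee_rot: [2.337, 2.1, 0.0]
force: [-0.0, -0.5, -0.9]
width: 0.612
gripper_force: 12.0
clock: 16.98
position: [0.5652, 0.0988, 0.0175]
ee_rot: [-2.337, -2.1, 0.0]
force: [-0.4, 0.4, -1.2]
width: 0.607
gripper_force: 12.0
```

Not in contact yet, so I'll keep going down in sub-millimetre steps.

```bash
for i in 1 2 3 4; do python3 -m creep '[[0,0,0.02,0,0.5],[0,0,0,0,0.5]]' | grep -E "position|force: \[" | tr '\n' ' '; echo; done
```

```text
position: [0.5652, 0.0988, 0.0172] force: [-2.0, 0.1, 5.8] 
position: [0.5652, 0.0988, 0.0168] force: [-3.5, -0.3, 11.2] 
position: [0.5652, 0.0988, 0.0161] force: [-4.2, 0.3, 14.1] 
position: [0.5652, 0.0989, 0.0154] force: [-3.9, 0.4, 13.8]
```

```bash
python3 -m creep '[[0,0,-0.03,0,0.5],[0,0,0,0,0.63],[0,0,0,0,0.66],[0,0,0,0,0.66],[0,0,0,0,0.66]]'
python3 -m creep '[[0,0,-0.3,0,0.66],[0,0,-0.6,0,0.66],[0,0,-0.7,0,0.66],[0,0,-0.8,0,0.66],[0,0,-0.8,0,0.66],[0,-0.3,-0.8,0,0.66],[0,-0.3,-0.6,0,0.66]]'
python3 - <<'E'
from h import *
np.set_printoptions(precision=4,suppress=True)
from cell import vision
o=np.array([.5865,.0988]);ex=np.array([.994,-.108]);ey=np.array([.108,.994])
a=[]
for n in("top","wrist"):
    g=vision.get_image(n);np.savez(f"{n}4.npz",**g); c=cloud(g); a.append(g)
    q=np.dstack([(c[...,:2]-o)@ex,(c[...,:2]-o)@ey,c[...,2]])
    for A,p,l in blobs(mask(g,(3,120,120),(22,255,255)),4)[:12]:
        r=np.nanmedian(q[l],0)
        if abs(r[0])<.08 and abs(r[1])<.1: print(n,A,p,r)
    k=(q[...,2]>.02)&(q[...,2]<.052)&(abs(q[...,0]+.02)<.05)&(abs(q[...,1])<.075)
    for A,p,l in blobs(k.astype(np.uint8),60)[:1]: print(A,cv2.minAreaRect(q[l][:,:2].astype(np.float32)*1000),q[l].min(0),q[l].max(0))
cv2.imwrite("pics/4.png",a[1]["pixels"])
to(.5,.1)
E
```

```text
clock: 18.6
position: [0.5652, 0.0988, 0.0155]
ee_rot: [-2.337, -2.1, 0.0]
force: [-0.2, -0.5, -0.1]
width: 0.662
gripper_force: 0.0
clock: 19.48
position: [0.5413, 0.101, 0.2016]
ee_rot: [2.337, 2.098, 0.002]
force: [0.1, 0.9, -0.4]
width: 0.66
gripper_force: 0.0
wrist 518 [300.4961 216.4556] [-0.0216 -0.0239  0.0443]
wrist 215 [273.6465 192.4   ] [-0.049  -0.0066  0.0172]
wrist 185 [150.3892 285.0054] [-0.0778  0.0295  0.2886]
wrist 129 [301.2171 163.6357] [-0.022   0.03    0.0424]
wrist 121 [405.5372 292.281 ] [-0.0135  0.0282  0.2897]
4900 ((-21.377904891967773, 0.14368820190429688), (54.66713333129883, 106.82046508789062), 1.237058401107788) [-0.0489 -0.0538  0.0201] [0.0055 0.0538 0.0469]
t 19.57 pos [0.5418 0.1013 0.2024] yaw -6.13 j7 0.01 | units xyz [-0.14 -1.03 -0.  ] turn 0.00
```

View pics/4.png

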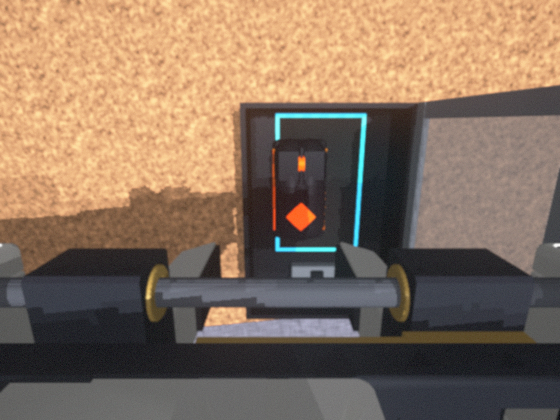

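Wrist view: the mouse is flat in the case with its wheel at (301,163) and diamond at (301,217). It's aligned and centred lengthwise, but about 21 mm short towards the front, which I planned for lid clearance. Next I'll turn the gripper 90° and nudge it to centre with both fingers.

```bash
python3 -m creep '[[0,0,0,-1,0.5],[0,0,0,-1,0.5],[0,0,0,-1,0.5],[0,0,0,-1,0.5],[0,0,0,-1,0.5],[0,0,0,-1,0.5],[0,0,0,-1,0.5],[0,0,0,-1,0.5],[0,0,0,-1,0.5],[0,0,0,-1,0.5],[0,0,0,-1,0.5],[0,0,0,-1,0.5]]' >/dev/null
python3 -m creep '[[0,0,0,-1,0.5],[0,0,0,-1,0.5],[0,0,0,-1,0.5],[0,0,0,-1,0.5],[0,0,0,-1,0.5],[0,0,0,-1,0.5],[0,0,0,-1,0.5],[0,0,0,-1,0.5],[0,0,0,-1,0.5],[0,0,0,-1,0.5],[0,0,0,-0.8,0.5]]'
python3 -c "
from h import *
to(.5247,.1055,.08,83.82)"
```

```text
clock: 22.45
position: [0.5412, 0.1011, 0.1991]
ee_rot: [-0.132, -3.138, 0.0]
force: [-0.5, 0.7, 0.3]
width: 0.502
gripper_force: 0.0
t 22.45 pos [0.5412 0.1011 0.1991] yaw 85.17 j7 1.40 | units xyz [0.42 0.08 2.98] turn 0.34
```

```bash
python3 -m creep '[[0.2,0.04,0.4,0.34,0.5],[0.22,0.05,0.6,0,0.5],[0,0,0.7,0,0.5],[0,0,0.7,0,0.5],[0,0,0.45,0,0.5],[0,0,0.1,0,0.5],[0,0,0,0,0.5]]'
python3 -c "
from h import *
to(.5247,.1055,.016,83.82)"
```

```text
clock: 23.32
position: [0.5251, 0.1064, 0.0816]
ee_rot: [-0.173, -3.137, 0.0]
force: [1.0, 0.3, 0.1]
width: 0.499
gripper_force: 0.0
t 23.32 pos [0.5251 0.1064 0.0816] yaw 83.70 j7 1.44 | units xyz [ 0.01 -0.02  1.64] turn -0.03
```

```bash
python3 -m creep '[[0.01,-0.02,0.4,-0.03,0.5],[0,0,0.4,0,0.5],[0,0,0.2,0,0.5],[0,0,0,0,0.5]]'; python3 -m creep '[[0,0,0.25,0,0.5],[0,0,0.25,0,0.5],[0,0,0.1,0,0.5],[0,0,0,0,0.5]]'
python3 -c "
from h import *
to(.5865-.0395*.994,.0988+.0395*.108,.016,83.82)"
```

```text
clock: 23.82
position: [0.524, 0.1056, 0.0408]
ee_rot: [-0.169, -3.136, 0.001]
force: [-0.7, -1.4, 0.8]
width: 0.5
gripper_force: 0.0
clock: 24.32
position: [0.5242, 0.1057, 0.0172]
ee_rot: [-0.169, -3.136, 0.0]
force: [-0.2, -0.4, -0.2]
width: 0.5
gripper_force: 0.0
t 24.32 pos [0.5242 0.1057 0.0172] yaw 83.84 j7 1.49 | units xyz [-0.58 -0.    0.03] turn 0.01
```

Clean entry. Pushing slowly.

```bash
python3 -m creep '[[-0.06,0,0,0,0.5],[-0.06,0,0,0,0.5],[-0.06,0,0,0,0.5],[-0.06,0,0,0,0.5],[-0.06,0,0,0,0.5],[-0.06,0,0,0,0.5],[-0.06,0,0,0,0.5],[-0.06,0,0,0,0.5],[-0.05,0,0,0,0.5],[-0.03,0,0,0,0.5],[0,0,0,0,0.5]]'
python3 -m creep '[[0.06,0,0,0,0.5],[0.06,0,-0.2,0,0.5],[0,0,-0.5,0,0.5],[0,0,-0.7,0,0.5],[0,0,-0.8,0,0.5],[0.2,0,-0.8,0,0.5],[0.2,0,-0.8,0,0.5],[0.2,0,-0.8,0,0.5]]'
cat > mm.py <<'E'
from h import *
import sys
np.set_printoptions(precision=4,suppress=True)
from cell import vision
o=np.array([.5865,.0988]);ex=np.array([.994,-.108]);ey=np.array([.108,.994])
for n in("top","wrist"):
    g=vision.get_image(n);np.savez(f"{n}{sys.argv[1]}.npz",**g); c=cloud(g)
    q=np.dstack([(c[...,:2]-o)@ex,(c[...,:2]-o)@ey,c[...,2]])
    m=mask(g,(82,120,90),(98,255,255),(220,170,305,230) if n=="top" else None);v,u=np.nonzero(m)
    if len(u):
        p=plane(g,np.c_[u,v],.006)[:,:2]-o; print("cyan",cv2.minAreaRect((np.c_[p@ex,p@ey]*1000).astype(np.float32)))
    for A,p,l in blobs(mask(g,(3,120,120),(22,255,255)),4)[:12]:
        r=np.nanmedian(q[l],0)
        if abs(r[0])<.08 and abs(r[1])<.1 and r[2]<.1: print(n,A,p,r)
    k=(q[...,2]>.02)&(q[...,2]<.052)&(abs(q[...,0]+.01)<.055)&(abs(q[...,1])<.075)
    for A,p,l in blobs(k.astype(np.uint8),60)[:1]: print(A,cv2.minAreaRect(q[l][:,:2].astype(np.float32)*1000),q[l].min(0),q[l].max(0))
cv2.imwrite(f"pics/{sys.argv[1]}.png",g["pixels"])
to(.5,.1)
E
python3 mm.py 5
```

```text
clock: 25.7
position: [0.547, 0.1034, 0.0176]
ee_rot: [0.169, 3.137, 0.0]
force: [0.4, 0.0, 0.1]
width: 0.501
gripper_force: 0.0
clock: 26.7
position: [0.5175, 0.1064, 0.2031]
ee_rot: [0.169, 3.137, 0.001]
force: [0.4, -0.3, -0.0]
width: 0.5
gripper_force: 0.0
cyan ((15.69296646118164, -1.36810302734375), (158.40164184570312, 64.26790618896484), 89.94598388671875)
top 8 [265.625 197.75 ] [-0.0013 -0.0356  0.0448]
126 ((-1.1692314147949219, -42.8194580078125), (50.392967224121094, 29.63868522644043), 5.644057750701904) [-0.0254 -0.0571  0.0205] [ 0.0239 -0.0257  0.0501]
cyan ((-22.488157272338867, 0.9233474731445312), (158.7693328857422, 51.73045349121094), 89.92753601074219)
wrist 464 [253.0539 254.8922] [-0.0018 -0.0242  0.0443]
wrist 315 [273.473  222.4794] [-0.0291 -0.003   0.0166]
4159 ((-3.486795425415039, 0.3314323425292969), (51.522769927978516, 106.09184265136719), 0.8201791048049927) [-0.0297 -0.0529  0.02  ] [0.0221 0.0532 0.0469]
t 26.80 pos [0.5191 0.1068 0.2052] yaw 83.84 j7 1.34 | units xyz [ 0.46 -0.22 -0.  ] turn 0.00
```

View pics/5.png

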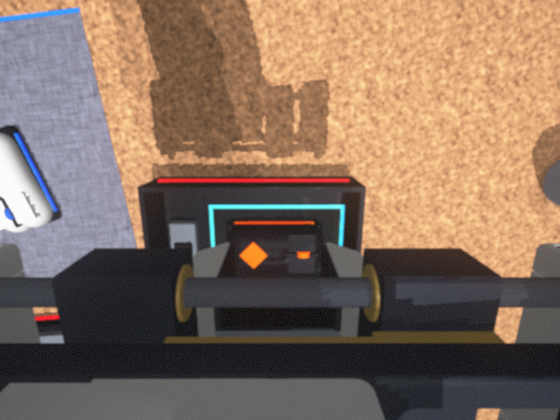

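Wrist view: the mouse (diamond (253,255), wheel (303,255)) is inside the outline, about 2 mm short of centre and aligned within 1°. One more 2 mm nudge.

```bash
python3 -c "
from h import *
to(.5865-.050*.994,.0988+.050*.108,.017,83.82)"
```

```text
t 26.80 pos [0.5191 0.1068 0.2052] yaw 83.84 j7 1.34 | units xyz [-0.43 -0.03  4.71] turn 0.01
```

```bash
python3 -m creep '[[-0.2,-0.03,0.6,0,0.5],[-0.23,0,0.8,0,0.5],[0,0,0.8,0,0.5],[0,0,0.8,0,0.5],[0,0,0.7,0,0.5],[0,0,0.5,0,0.5],[0,0,0.3,0,0.5],[0,0,0.18,0,0.5],[0,0,0,0,0.5]]'
python3 -c "
from h import *
to(.5865-.0373*.994,.0988+.0373*.108,.017,83.82)"
```

```text
clock: 27.92
position: [0.535, 0.1035, 0.0143]
ee_rot: [-0.169, -3.137, 0.0]
force: [-0.3, -0.2, 0.2]
width: 0.5
gripper_force: 0.0
t 27.93 pos [0.535  0.1035 0.0143] yaw 83.84 j7 1.51 | units xyz [-0.36  0.02 -0.07] turn 0.00
```

```bash
python3 -m creep '[[-0.1,0.01,-0.03,0,0.5],[-0.08,0.01,-0.03,0,0.5],[-0.06,0,0,0,0.5],[-0.05,0,0,0,0.5],[-0.04,0,0,0,0.5],[-0.03,0,0,0,0.5],[0,0,0,0,0.5]]'
python3 -m creep '[[0.06,0,0,0,0.5],[0.06,0,-0.2,0,0.5],[0,0,-0.5,0,0.5],[0,0,-0.8,0,0.5],[0,0,-1,0,0.5],[0.2,0,-1,0,0.5],[0.2,0,-1,0,0.5],[0.2,0,-0.5,0,0.5]]'
python3 mm.py 6
```

```text
clock: 28.8
position: [0.5495, 0.1027, 0.0167]
ee_rot: [0.169, 3.137, -0.0]
force: [1.4, -0.2, -0.1]
width: 0.5
gripper_force: 0.0
clock: 29.8
position: [0.5212, 0.1058, 0.2195]
ee_rot: [0.169, 3.134, 0.002]
force: [0.1, 0.3, 0.5]
width: 0.498
gripper_force: 0.0
cyan ((36.51782989501953, -6.781501770019531), (165.81224060058594, 57.9228515625), 74.41461944580078)
110 ((1.9133567810058594, -44.00336456298828), (50.32200622558594, 26.67572021484375), 5.644017696380615) [-0.0224 -0.0568  0.0202] [ 0.0264 -0.0283  0.0495]
cyan ((0.6918754577636719, 0.8085479736328125), (158.9080352783203, 98.02996063232422), 89.96142578125)
wrist 429 [254.4009 249.9277] [ 0.0008 -0.0244  0.0443]
wrist 309 [273.8738 218.5113] [-0.0266 -0.0023  0.0162]
3943 ((0.07595252990722656, -0.5817413330078125), (53.35898208618164, 107.69498443603516), 0.7348853349685669) [-0.027  -0.0545  0.02  ] [0.0266 0.0534 0.0467]
t 29.90 pos [0.5213 0.1061 0.2194] yaw 83.85 j7 1.34 | units xyz [ 0.51 -0.21 -0.  ] turn 0.00
```

The mouse is now centred within about 1 mm of the outline. On to the lid: turn back and rise over the bar.

```bash
python3 -m creep '[[0,0,-0.4,1,0.5],[0,0,-0.6,1,0.5],[0,0,-0.6,1,0.5],[0,0,-0.6,1,0.5],[0,0,-0.4,1,0.5],[0,0,0,1,0.5],[0,0,0,1,0.5],[0,0,0,1,0.5],[0,0,0,1,0.5],[0,0,0,1,0.5],[0,0,0,1,0.5],[0,0,0,1,0.5]]' >/dev/null
python3 -m creep '[[0,0,0,1,0.5],[0,0,0,1,0.5],[0,0,0,1,0.5],[0,0,0,1,0.5],[0,0,0,1,0.5],[0,0,0,1,0.5],[0,0,0,1,0.5],[0,0,0,1,0.5],[0,0,0,1,0.5],[0,0,0,1,0.5],[0,0,0,0.5,0.5],[0,0,0,0,0.5]]'
python3 - <<'E'
from h import *
np.set_printoptions(precision=4,suppress=True)
to(.6786,.0646,.305,-6.18)
from cell import vision
for n in("wrist","scene"):
    g=vision.get_image(n);c=cloud(g)
    m=mask(g,(0,130,60),(6,255,255))|mask(g,(174,130,60),(180,255,255))
    m[~((c[...,2]>.245)&(c[...,2]<.3)&(c[...,0]>.6)&(c[...,0]<.75)&(c[...,1]>-.05)&(c[...,1]<.2))]=0
    if m.any(): P=c[m>0];print(n,len(P),np.nanmedian(P,0),np.percentile(P,[2,98],axis=0),P[P[:,2]>np.percentile(P[:,2],90)].mean(0))
    cv2.imwrite(f"pics/7{n}.png",g["pixels"])
E
```

```text
clock: 32.9
position: [0.5207, 0.1058, 0.3204]
ee_rot: [-2.337, -2.1, 0.001]
force: [-0.7, 0.1, -0.1]
width: 0.497
gripper_force: 0.0
t 32.90 pos [0.5207 0.1058 0.3204] yaw -6.13 j7 -0.19 | units xyz [-0.6   4.03  0.38] turn 0.01
wrist 1840 [0.6782 0.0923 0.267 ] [[0.6724 0.0561 0.2509]
 [0.6854 0.121  0.2691]] [0.68   0.0925 0.2689]
scene 322 [0.6801 0.0731 0.2683] [[0.6713 0.0131 0.2516]
 [0.6883 0.1211 0.2716]] [0.6783 0.0649 0.2712]
```

```bash
python3 -m creep '[[-0.1,0.4,0,0,0.5],[-0.1,0.7,0,0,0.5],[-0.1,0.8,0,0,0.5],[-0.1,0.8,0.1,0,0.5],[-0.1,0.8,0.1,0,0.5],[-0.1,0.5,0.1,0,0.5],[0,0,0,0,0.5]]'
python3 -c "
from h import *
to(.677,.0646,.244,-6.15)"
```

```text
clock: 33.88
position: [0.6786, 0.0631, 0.3073]
ee_rot: [2.338, 2.097, -0.003]
force: [-0.1, 0.3, -0.0]
width: 0.499
gripper_force: 0.0
t 33.88 pos [0.6786 0.0631 0.3073] yaw -6.22 j7 0.04 | units xyz [ 0.04 -0.04  1.58] turn -0.02
```

```bash
python3 -m creep '[[0.04,-0.04,0.3,0,0.5],[0,0,0.5,0,0.5],[0,0,0.5,0,0.5],[0,0,0.25,0,0.5],[0,0,0,0,0.5],[0,0,0,0,0],[0,0,0,0,0],[0,0,0,0,0],[0,0,0,0,0],[0,0,0,0,0],[0,0,0,0,0]]' 15
python3 - <<'E'
from h import *
to(.677,.0646,.244,-6.15)
from cell import vision
a=[vision.get_image(n)["pixels"] for n in("scene","wrist")]
cv2.imwrite("pics/8.png",np.vstack([a[0][90:350,120:470],a[1][100:400,100:450]]))
E
```

```text
clock: 35.25
position: [0.6761, 0.0665, 0.247]
ee_rot: [2.337, 2.099, 0.001]
force: [0.6, 0.1, 1.9]
width: 0.119
gripper_force: 15.0
t 35.25 pos [0.6761 0.0665 0.247 ] yaw -6.16 j7 0.06 | units xyz [-0.05  0.03  0.07] turn -0.00
```

View pics/8.png

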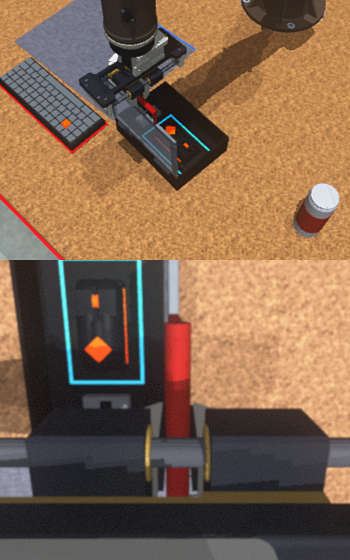

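Gripper has the red bar (scene crop (148,105), wrist crop (178,440)) between the pads. The mouse shows centred in the outline behind it. Next I'll work out the arc.

```bash
cat > arc.py <<'E'
from h import *
from cell import readout
import sys
n=int(sys.argv[1]); end=float(sys.argv[2])
s=readout.observe();p=np.array(s["position"]);M=R.from_rotvec(s["ee_rot"]).as_matrix()
o=np.array([.5865,.0988]);ex=np.array([.994,-.108])
x=(p[:2]-o)@ex; z=p[2]+.0156
th=np.arctan2(z-.063,.080-x); r=np.hypot(z-.063,.080-x)
t=np.linspace(th,end,n+1); X=.080-.2*np.cos(t);Z=.063+.2*np.sin(t); X[0]=x;Z[0]=z
a=np.round(np.c_[(X-x),-(Z-z)]/.04,2); print("t",s["clock"],"th",th,"r",r,"tilt",M[2],"F",s["force"])
print(np.round(np.diff(a,axis=0),2).tolist())
E
python3 arc.py 12 1.2
```

```text
t 35.35 th 1.633533594098002 r 0.19997918389187663 tilt [ 7.79830867e-05  5.05213139e-04 -9.99999869e-01] F [0.54781769 0.76471411 2.60712998]
[[-0.18, -0.01], [-0.18, 0.0], [-0.18, 0.0], [-0.18, 0.02], [-0.18, 0.01], [-0.18, 0.03], [-0.18, 0.03], [-0.18, 0.04], [-0.17, 0.04], [-0.17, 0.05], [-0.18, 0.06], [-0.17, 0.06]]
```

```bash
python3 -m creep '[[0,-0.1,0,0,0],[0,-0.18,0,0,0],[0,-0.18,0,0,0],[0,-0.18,0.01,0,0],[0,-0.18,0.02,0,0],[0,-0.18,0.02,0,0],[0,-0.18,0.03,0,0],[0,-0.18,0.03,0,0],[0,-0.18,0.04,0,0],[0,-0.17,0.05,0,0],[0,-0.17,0.05,0,0],[0,-0.17,0.06,0,0]]'; python3 arc.py 12 0.8
```

```text
clock: 36.85
position: [0.5939, 0.0755, 0.2341]
ee_rot: [-2.337, -2.099, -0.0]
force: [1.6, 0.4, 0.3]
width: 0.124
gripper_force: 15.0
t 36.85 th 1.211588136881656 r 0.19945839147155928 tilt [ 1.01186353e-04 -7.47393326e-05 -9.99999992e-01] F [1.57277246 0.43889376 0.31365337]
[[-0.16, 0.05], [-0.16, 0.07], [-0.16, 0.07], [-0.15, 0.08], [-0.15, 0.09], [-0.14, 0.09], [-0.15, 0.09], [-0.14, 0.1], [-0.13, 0.1], [-0.14, 0.11], [-0.13, 0.11], [-0.12, 0.12]]
```

```bash
python3 -m creep '[[0,-0.16,0.05,0,0],[0,-0.16,0.07,0,0],[0,-0.16,0.07,0,0],[0,-0.15,0.08,0,0],[0,-0.15,0.09,0,0],[0,-0.14,0.09,0,0],[0,-0.15,0.09,0,0],[0,-0.14,0.1,0,0],[0,-0.13,0.1,0,0],[0,-0.14,0.11,0,0],[0,-0.13,0.11,0,0],[0,-0.12,0.12,0,0]]'; python3 arc.py 12 0.42
```

```text
clock: 38.35
position: [0.5251, 0.0829, 0.1908]
ee_rot: [-2.337, -2.099, 0.0]
force: [-0.0, 2.2, 0.6]
width: 0.123
gripper_force: 15.0
t 38.35 th 0.8000371564859065 r 0.19991831365245338 tilt [ 9.16769526e-05 -2.18898812e-04 -9.99999972e-01] F [-0.01288532  2.15616183  0.56627037]
[[-0.11, 0.11], [-0.11, 0.12], [-0.11, 0.12], [-0.1, 0.12], [-0.09, 0.12], [-0.1, 0.13], [-0.08, 0.13], [-0.09, 0.14], [-0.08, 0.13], [-0.08, 0.14], [-0.07, 0.14], [-0.06, 0.15]]
```

```bash
python3 -m creep '[[0,-0.11,0.11,0,0],[0,-0.11,0.12,0,0],[0,-0.11,0.12,0,0],[0,-0.1,0.12,0,0],[0,-0.09,0.12,0,0],[0,-0.1,0.13,0,0],[0,-0.08,0.13,0,0],[0,-0.09,0.14,0,0],[0,-0.08,0.13,0,0],[0,-0.08,0.14,0,0],[0,-0.07,0.14,0,0],[0,-0.06,0.15,0,0]]'; python3 arc.py 12 0.1
```

```text
clock: 39.85
position: [0.4823, 0.0874, 0.1287]
ee_rot: [-2.337, -2.099, 0.0]
force: [0.2, 2.4, -0.2]
width: 0.122
gripper_force: 15.0
t 39.85 th 0.41943464595900054 r 0.19968658152556806 tilt [ 2.15368025e-05 -3.77248935e-04 -9.99999929e-01] F [ 0.1787957   2.35069328 -0.24589779]
[[-0.06, 0.12], [-0.05, 0.12], [-0.05, 0.13], [-0.04, 0.12], [-0.04, 0.13], [-0.03, 0.13], [-0.04, 0.13], [-0.02, 0.13], [-0.03, 0.13], [-0.02, 0.13], [-0.02, 0.13], [-0.02, 0.13]]
```

```bash
python3 -m creep '[[0,-0.06,0.12,0,0],[0,-0.05,0.12,0,0],[0,-0.05,0.13,0,0],[0,-0.04,0.12,0,0],[0,-0.04,0.13,0,0],[0,-0.03,0.13,0,0],[0,-0.04,0.13,0,0],[0,-0.02,0.13,0,0],[0,-0.03,0.13,0,0],[0,-0.02,0.13,0,0],[0,-0.02,0.12,0,0],[0,-0.02,0.1,0,0]]'; python3 arc.py 10 0
```

```text
clock: 41.35
position: [0.4666, 0.0892, 0.0694]
ee_rot: [2.337, 2.098, 0.001]
force: [6.6, -0.1, -0.6]
width: 0.125
gripper_force: 15.0
t 41.35 th 0.11065890945695454 r 0.1993276446765568 tilt [ 6.77426440e-05  1.35284656e-03 -9.99999083e-01] F [ 6.58539138 -0.07057479 -0.56713143]
[[-0.02, 0.05], [-0.01, 0.06], [0.0, 0.05], [-0.01, 0.06], [0.0, 0.05], [0.0, 0.06], [0.0, 0.05], [-0.01, 0.06], [0.0, 0.05], [0.0, 0.06]]
```

```bash
python3 -m creep '[[0,0.01,0.05,0,0],[0,0,0.06,0,0],[0,0,0.05,0,0],[0,0,0.06,0,0],[0,0,0.05,0,0],[0,0,0.05,0,0],[0,0,0.05,0,0],[0,0,0.04,0,0],[0,0,0.04,0,0],[0,0,0,0,0]]'; for i in 1 2 3; do python3 -m creep '[[0,0,0.04,0,0],[0,0,0,0,0]]' | grep -E "position|force: \["|tr '\n' ' ';echo; done
```

```text
clock: 42.6
position: [0.4659, 0.0892, 0.0514]
ee_rot: [-2.337, -2.099, 0.001]
force: [-0.6, 1.8, 0.5]
width: 0.124
gripper_force: 15.0
position: [0.4659, 0.0892, 0.0504] force: [-3.9, 1.7, 12.5] 
position: [0.4659, 0.0892, 0.0489] force: [-5.8, 0.1, 16.8] 
position: [0.4659, 0.0891, 0.0474] force: [-5.3, 1.6, 18.7]
```

```bash
python3 -m creep '[[0,0,-0.04,0,0],[0,0,0,0,0.24],[0,0,0,0,0.24],[0,0,0,0,0.24],[0,0,0,0,0.24]]'
python3 -m creep '[[0,0,-0.15,0,0.24],[0,0,-0.3,0,0.24],[0,0,-0.5,0,0.24],[0,0,-0.7,0,0.24],[0,0,-0.8,0,0.24],[0,-0.3,-0.8,0,0.24],[0,-0.4,-0.8,0,0.24],[0,0,0,0,0.24]]'
python3 - <<'E'
from h import *
np.set_printoptions(precision=4,suppress=True)
from cell import vision
a=[]
for n in("scene","top"):
    g=vision.get_image(n);c=cloud(g);a.append(g["pixels"])
    m=mask(g,(0,130,60),(6,255,255))|mask(g,(174,130,60),(180,255,255))
    k=(c[...,2]>.045)&(c[...,2]<.12)&(c[...,0]>.42)&(c[...,0]<.52)&(c[...,1]>.0)&(c[...,1]<.15)&(m>0)
    if k.any():P=c[k];print(n,"bar",len(P),np.median(P,0),P[:,2].max())
    k=(c[...,2]>.05)&(c[...,2]<.13)&(c[...,0]>.49)&(c[...,0]<.68)&(c[...,1]>-.05)&(c[...,1]<.19)
    P=c[k];print(n,"lid z",len(P),np.percentile(P[:,2],[2,25,50,75,98]))
    print(np.linalg.lstsq(np.c_[P[:,:2],np.ones(len(P))],P[:,2],rcond=None)[0])
to(.4,.1)
cv2.imwrite("pics/9.png",np.vstack([a[0][60:350,100:470],a[1][100:330,90:460]]))
E
```

```text
clock: 43.98
position: [0.4663, 0.0891, 0.0483]
ee_rot: [2.338, 2.099, -0.0]
force: [0.2, -0.1, 0.6]
width: 0.235
gripper_force: 0.0
clock: 44.98
position: [0.4389, 0.0926, 0.2126]
ee_rot: [-2.337, -2.099, -0.007]
force: [0.0, 0.2, 0.1]
width: 0.239
gripper_force: 0.0
scene bar 257 [0.4689 0.091  0.0683] 0.07473457104200043
scene lid z 5942 [0.0577 0.0657 0.0669 0.0682 0.0707]
[-0.0075 -0.0039  0.0714]
top bar 54 [0.486  0.0355 0.0664] 0.07116387363759391
top lid z 3905 [0.0612 0.0643 0.0659 0.0674 0.0708]
[-0.0012  0.0013  0.0665]
t 45.08 pos [0.4386 0.0925 0.2107] yaw -6.12 j7 -0.21 | units xyz [ 0.08 -0.98 -0.  ] turn 0.00
```

View pics/9.png

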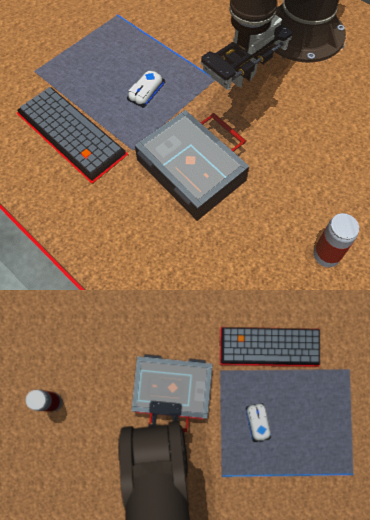

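The lid is flat and closed: its top measures 66 mm with no slope, and the bar (scene crop (222,130)) sits in front of the case. The mouse shows inside the outline through the lid at (190,165). The white mouse, keyboard and can haven't moved, and the gripper is clear.

```bash
python3 -c "
from cell import sign_off
print(sign_off())"
```

```text
the job is handed in; nothing more can be done
None
```

The black mouse is flat in the case, lengthwise and within about 1 mm of the outline's centre; the lid was lowered while held until fully closed, and the job was handed in at about 45 s of the 61 s allowed.

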